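# Swing the bench magnifier over the dish

### The arm

A 7-joint arm with a two-finger parallel gripper is mounted at the origin on the work surface. World frame = base frame: x ahead of the robot, y to its left, z up, the work surface at z = 0. Lengths are in mm, angles in degrees, forces in N, time in s.
With the tool pointing down it reaches from about 350 to 775 mm from the base axis. Payload 3.1 kg.
Tool frame: the origin (TCP) lies at the very end of the fingers, on their centre line; the grasp point (between the pads) lies 19 mm behind it; z points along the fingers, y is the line along which they close (so a half turn about z gives the same grasp; the last joint's range is limited). The gripper opens to 85 mm and grips with 20 to 120 N. Pads are 22 mm wide; open, the fingers measure 114 mm over their backs; the gripper's body (76 mm by 85 mm) begins 54 mm behind the grasp point. The pads swing forward as they close: fully open they stand 13 mm farther back than shut.
Start: joints at [63.501, 17.813, 0.802, 86.603, -0.252, 75.585, -1.558], TCP at [224.703, -502.022, 231.304] pointing down, gripper open.
Joint ranges: [-154.91, 154.91], [-16.99, 109.72], [-72.82, 74.43], [7.12, 147.25], [-82.49, 262.49], [11.32, 116.49], [-174.64, 174.64]. Speed limits (degrees/s): [159.86, 159.86, 180, 180, 180, 180, 180].

### API

Orientations are given as [roll, pitch, yaw] about the fixed x, y, z axes, in that order (R = Rz(yaw) Ry(pitch) Rx(roll)).
In Python, from cell import telemetry, viewer, job_done, spot_in, cut_out, pinpoint gives the robot as it stands. The module is installed in compiled form; this text tells all that it offers.
- The arm moves only by the shell command python3 -m jog 'ROWS'. ROWS is text: rows parted by semicolons, each of 7 numbers parted by spaces: the shift along the tool's x, y, z in units of 30 mm (1.0 is 30 mm), then the turn, a rotation vector about the tool's x, y, z in units of 5 degrees (1.0 is 5 degrees), then the opening, from -1 (shut) to 1 (fully open). In form: x y z rx ry rz hand; .... A call has 1 to 8 rows; each row shifts and turns the commanded pose from where the row before left it, along the tool's axes as they then stand; what a row does not reach is not made up. A row lasts 1/12 s, in which the tool goes at most 41.7 mm and 7.16 degrees, less where a joint would pass 70% of its speed; a pose out of reach is approached as far as the arm can. A call is refused whole if a number of a shift passes 1 or a number of a turn 1, either way. A call with a gripper value outside its range is refused whole. The fingers move at their own pace and stop on an object; the grip force is fixed at half the most. Time passes only in rows, so rows that do not move let the fingers close. It gives the time, the measured TCP pose, the force, the opening and the grip force at its end, in the units of the state.
- telemetry.get_state(): the state, without advancing time (a new reading comes with each control period).
- viewer.read_camera(name): name is "side" or "top" or "wrist"; returns a dict with "pixels" (400x640x3 uint8, blue, green, red), "z_map" (400x640 float32, mm along the optical axis (not along the pixel's ray), 0 where there is no reading), "vfov" (degrees; the focal length in pixels is half the picture's height over the tangent of half this angle, whatever the lens; pixels are square), "cx", "cy" (the principal point, pixels), "dist" ([k1, k2, p1, p2, k3] as OpenCV has them; the pictures are not rectified), "R" (3x3) and "t" (3): a world point X has camera coordinates R X + t; the wrist camera has in their place "tool_from_camera" (4x4, takes a point from camera to tool coordinates, whose origin is the TCP and whose axes are the flange's). Camera axes: x right, y down, z forward; pixel columns grow to the right and rows downward; lengths in mm; the calibration is good to about 2 mm. A picture is of the moment at which its call begins: read the wrist's pose just before it.
- job_done(): hands the job in; it is judged then, once.
Trained networks look in the newest picture that a camera, given by its name, has taken for a name from the list of things; names that differ only in an ending like _2 or _b are one class to them, and where a whole thing is asked for, a point or a joint stands for the part that bears it (a point fixed in the world has none). Each returns a list of dicts, best first, with "conf" (0 to 1); they miss things now and then, are a little off and sometimes report something else, mostly with a low value. They report only what shows in the picture. A call takes as long as a camera call. They do not tell look-alikes from the thing itself.
- spot_in(camera, target): "centre" ([x, y, z] in mm, in world coordinates, good to about 4 mm: the middle of the surface that is visible of it).
- cut_out(camera, target): "region" (400x640 bool, what is visible of it).
- pinpoint(camera, target): "centre" ([x, y, z] in mm, in world coordinates, good to about 4 mm: a listed point, or the origin of a listed thing).
The state is a dict: "time_s": time; "q": joint angles; "joint_vel": joint speeds; "joint_efforts": joint torques, N m; "position": TCP position; "orientation": TCP orientation; "force": force on the tool from outside, world axes, zero at the start; "ft_torque": the same for the moment, N m; "opening": finger opening in mm; "grasp_force": force on a finger pad.
Only numpy, scipy, OpenCV 4.12 (cv2) and the standard library are available. Lean on these libraries where they do the work, as an engineer would, in place of code of your own. Each camera call takes 0.05 s, during which the arm holds its last target. There are 200 camera calls.

### The job

Swing the bench magnifier round on its post until its lens is centred over the round steel dish (not the square block), then let go and leave it there. Move it only by the black handle that hangs under the front of the lens: keep off the lens head and its beam, and leave everything on the bench where it is.

Things in the scene. Friction and masses are not known exactly. Their poses are not given: they have to be found in the camera images.
- swing: The magnifier's whole turning arm (lens head, beam, handle). Origin on the bench right under the lens centre; its x axis points from there to the swing axis, 200 mm away. It turns about the upright post by about 1.1 rad either way from pointing roughly (within 0.25 rad) along -x. Friction-held: about 4 N sideways at the handle moves it, and it stays where it is released.
- lens (a point): Centre of the lens, 261 mm above the bench, 200 mm from the swing axis. The lens head is a white ring 120 mm in outer diameter, from 248 to 274 mm above the bench, round a clear lens 96 mm across, carried from the post by an aluminium beam 24 mm wide (254 to 270 mm above the bench). Head and beam turn with the arm and are not to be touched.
- grip (a point): Grasp point of the handle, on its axis, 160 mm above the bench, 275 mm from the swing axis: a black rubber rod 20 mm in diameter (26 mm ball foot) hanging under the rim of the ring on the robot's side, from 248 down to 122 mm above the bench, its foot leaning 14 degrees out from the post; it turns with the arm. Come from outside, tilted about 40 degrees, pointing down and to the post.
- dish_mid (a point): Middle (half-way up, 15 mm) of the round steel dish: open, 90 mm across the rim, 56 mm across the foot, 30 mm high, loose on the bench. Its centre is about 188 to 212 mm from the swing axis, to the left or right of the arm.
- block_mid (a point): Middle of the square steel block, 75 x 75 x 30 mm, 0.9 kg, loose on the bench on the other side of the arm; not the target.
- tin: Bystander: small open aluminium tin, 54 mm across, 50 mm high, standing between dish and block. Origin under its centre.
- stake: Bystander: wooden block 70 x 45 x 35 mm, robot-side of the handle's path and lower than it. Origin under its centre.
- hammer: Bystander: hammer lying on the left of the bench. Origin at its underside.
- brush: Bystander: brush lying on the right of the bench. Origin at its underside.
- jar: Bystander: amber jar 72 mm across, 90 mm high, on the right. Origin under its centre.
- lamp: The magnifier's fixed stand: grey foot disc 150 mm in diameter, 22 mm high, and a steel post 24 mm in diameter, 277 mm tall with its collar. Its origin is NOT at the post: it lies on the bench 200 mm from it; the post, which is the swing axis, stands 200 mm along this body's +x axis.
There are look-alikes about, which are no part of the job. Leave any green look-alike of the part that bears dish_mid alone.

How it is judged:
By the outcome, as a careful person would: the job done as asked, in the order asked, and still so for the second after the job is handed in, with the robot touching nothing.
It also fails if it takes over 32 s, if anything falls off the work surface, if the arm or the gripper's body presses on something with over 40 N, if the wrist force passes 120 N, or if a joint passes its speed limit or range.

## Working session

There is one attempt and no reset: what is moved stays moved. The work goes in short steps, Python scripts to look and compute and a shell command to move; the robot and the scene stay as the last step left them, time stands still between calls to the robot, and variables do not carry over. Pictures are saved under pics/ and viewed, at most 10 in all, crops included, and the job is handed in when it is done.

```bash
mkdir -p pics; cat > h.py <<'E'
import numpy as np, cv2
from cell import telemetry, viewer, job_done, spot_in, cut_out, pinpoint
from scipy.spatial.transform import Rotation as Rn
np.set_printoptions(precision=1,suppress=True)
def xyz(c):
    h,w=c["z_map"].shape; f=h/2/np.tan(np.radians(c["vfov"])/2)
    K=np.array([[f,0,c["cx"]],[0,f,c["cy"]],[0,0,1]])
    u,v=np.meshgrid(np.arange(w),np.arange(h))
    p=cv2.undistortPoints(np.stack([u,v],-1).reshape(-1,1,2).astype(np.float64),K,np.array(c["dist"],float)).reshape(h,w,2)
    P=np.dstack([p,np.ones((h,w))])*c["z_map"][...,None]
    return (P-np.array(c["t"]))@np.array(c["R"])
E
python3 - <<'E'
from h import *
ims=[]
for cam in("top","side"):
    c=viewer.read_camera(cam); P=xyz(c); np.save(cam+".npy",P); cv2.imwrite(f"pics/{cam}0.png",c["pixels"])
    for n in("swing","lens","grip","dish_mid","block_mid","tin","stake","lamp"):
        print(cam,n,[(np.round(d["centre"]),round(d["conf"],2)) for d in pinpoint(cam,n)[:3]])
s=telemetry.get_state();print(s)
E
```

```text
top swing []
top lens [(array([ 598., -182.,  262.]), 0.58)]
top grip [(array([ 528., -181.,  162.]), 0.55)]
top dish_mid [(array([ 482., -225.,   14.]), 0.76), (array([ 620., -249.,   17.]), 0.5)]
top block_mid [(array([655., -46.,  16.]), 0.85), (array([ 598., -181.,  262.]), 0.32), (array([416., 388.,   2.]), 0.19)]
top tin [(array([ 635., -139.,   -2.]), 0.6)]
top stake [(array([ 465., -104.,    3.]), 0.88)]
top lamp []
side swing [(array([ 618., -249.,   15.]), 0.27)]
side lens [(array([ 600., -176.,  263.]), 0.66), (array([ 635., -134.,   -1.]), 0.2)]
side grip [(array([ 524., -179.,  158.]), 0.72)]
side dish_mid [(array([ 485., -226.,   15.]), 0.94), (array([ 619., -251.,   14.]), 0.78), (array([ 597., -175.,  265.]), 0.52)]
side block_mid [(array([650., -49.,  15.]), 0.58)]
side tin [(array([ 637., -138.,   -2.]), 0.54)]
side stake [(array([ 464., -102.,   -2.]), 0.73), (array([ 618., -248.,   13.]), 0.59)]
side lamp []
{'time_s': 0.9, 'q': array([63.5, 17.8,  0.8, 86.6, -0.3, 75.6, -1.6]), 'joint_vel': array([-0. ,  0.1, -0. ,  0.1,  0.1, -0. ,  0. ]), 'joint_efforts': array([  0. , -38. ,   0.1, -23.1,   0. ,   0. ,   0. ]), 'position': array([ 224.7, -502. ,  231.3]), 'orientation': array([180. ,   0. ,  24.1]), 'force': array([ 0.2,  0.5, -0.9]), 'ft_torque': array([-0., -0.,  0.]), 'grasp_force': 0.0, 'opening': 85.26819226313002}
```

View pics/top0.png

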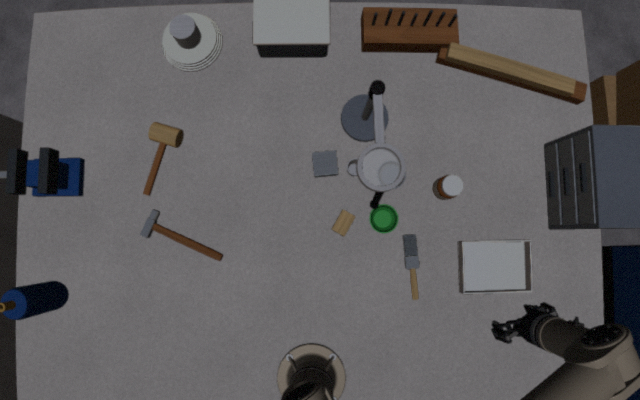

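View pics/side0.png

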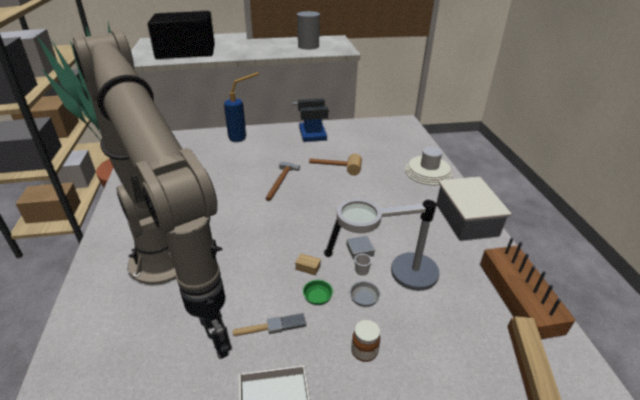

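The top view shows the lens at (380,168), the post at about (376,90), the block at (325,163), the green look-alike at (384,218), and the steel dish partly under the lens at about (390,175). In the side view the steel dish is at (365,293) and the green one at (318,292). So the target is the dish at about (620,-250). Next I'll refine the geometry from depth.

```bash
python3 - <<'E'
from h import *
from scipy.optimize import least_squares
def circ(p,r=None):
    if r: f=lambda q:np.hypot(*(p-q[:2]).T)-r; x0=p.mean(0)
    else: f=lambda q:np.hypot(*(p-q[:2]).T)-q[2]; x0=[*p.mean(0),40]
    s=least_squares(f,x0,loss="soft_l1",f_scale=2);return s.x,len(p),np.abs(s.fun).mean()
for cam in("top","side"):
    P=np.load(cam+".npy").reshape(-1,3); 
    def box(x,y,z): 
        m=(P[:,0]>x[0])&(P[:,0]<x[1])&(P[:,1]>y[0])&(P[:,1]<y[1])&(P[:,2]>z[0])&(P[:,2]<z[1]);return P[m]
    a=box((720,860),(-260,-90),(50,235));print(cam,"post surf",len(a),a.mean(0) if len(a) else"", circ(a[:,:2],12) if len(a)>10 else "")
    a=box((700,900),(-280,-60),(14,30));print(" foot",circ(a[:,:2]) , a.min(0),a.max(0))
    a=box((740,840),(-240,-120),(272,300));print(" collar",len(a),a.mean(0) if len(a) else "")
    a=box((530,680),(-250,-110),(268,282));print(" ring",circ(a[:,:2],54),a[:,2].mean())
    a=box((565,680),(-305,-195),(24,36));print(" dishrim",circ(a[:,:2],44) if len(a)>5 else "")
    a=box((430,540),(-275,-175),(24,36));print(" greenrim",circ(a[:,:2],44))
    a=box((500,560),(-210,-150),(115,240));
    for z in range(120,240,20):
        b=a[abs(a[:,2]-z)<10]; print("  handle",z,len(b),b.mean(0) if len(b) else "")
E
```

```text
top post surf 139 [ 788.8 -167.   134.2] (array([ 797.2, -172.1]), 139, np.float64(0.9548501585313633))
 foot (array([ 800.7, -178.5,   56.4]), 1165, np.float64(14.042686821468301)) [ 723.8 -243.9   14.2] [872.2 -99.   29.6]
 collar 184 [ 794.1 -171.1  276.2]
 ring (array([ 598.6, -176.1]), 727, np.float64(4.125581966918775)) 273.21656725079055
 dishrim (array([ 616.3, -246.2]), 27, np.float64(1.126530724471998))
 greenrim (array([ 481.3, -223.5]), 134, np.float64(2.049274381611215))
  handle 120 0 
  handle 140 32 [ 512.2 -176.1  141.2]
  handle 160 18 [ 515.9 -175.   160.4]
  handle 180 21 [ 521.  -175.5  180.3]
  handle 200 21 [ 525.8 -175.8  201. ]
  handle 220 21 [ 531.3 -174.9  220.6]
side post surf 401 [ 793.9 -182.8  146.9] (array([ 798.5, -174.5]), 401, np.float64(1.4708267193141398))
 foot (array([ 797.1, -176.7,   55.5]), 1229, np.float64(14.029236593252236)) [ 722.7 -250.3   14. ] [ 873.4 -100.2   29.9]
 collar 121 [ 791.8 -178.4  276.7]
 ring (array([ 598.9, -181.6]), 526, np.float64(4.586681010935714)) 273.3934669971032
 dishrim (array([ 613.7, -252.7]), 165, np.float64(2.1788424830237885))
 greenrim (array([ 481.4, -226.7]), 170, np.float64(2.612737049708127))
  handle 120 0 
  handle 140 49 [ 516.5 -187.7  140.5]
  handle 160 41 [ 521.  -186.8  160.1]
  handle 180 41 [ 526.7 -186.9  179.8]
  handle 200 46 [ 530.7 -186.   199.6]
  handle 220 44 [ 535.9 -186.3  220.4]
```

```bash
cat >> h.py <<'E'
POST=np.array([798.,-174.])
def target(ang,back,tilt=42,zg=160,r=275):
    """arm angle about post (deg from -x, + to -y); grasp point retracted by back"""
    a=np.radians(ang); t=np.radians(tilt); u=np.array([np.cos(a),np.sin(a),0]); k=np.array([0,0,1.])
    z=u*np.sin(t)-k*np.cos(t); x=u*np.cos(t)+k*np.sin(t); y=np.cross(z,x)
    return np.r_[POST,zg]-r*u*[1,1,1]+(19-back)*z, np.column_stack([x,y,z])
def plan(goals,state=None):
    """goals: list of (p,R,n)"""
    s=telemetry.get_state(); p=np.array(s["position"]);R=Rn.from_euler("xyz",s["orientation"],degrees=True).as_matrix()
    for pg,Rg,n in goals:
        dp=(pg-p)/n; w=Rn.from_matrix(R.T@Rg).as_rotvec()/n
        for i in range(n):
            print(np.round(np.r_[R.T@dp/30,np.degrees(w)/5],2))
            R=R@Rn.from_rotvec(w).as_matrix(); p=p+dp
E
python3 -c "
from h import *
plan([(*target(1.5,120),16)])"
```

```text
[ 0.7 -0.4 -0.  -0.1  0.5  0.3]
[ 0.7 -0.4  0.  -0.1  0.5  0.3]
[ 0.7 -0.4  0.1 -0.1  0.5  0.3]
[ 0.7 -0.5  0.1 -0.1  0.5  0.3]
[ 0.7 -0.5  0.1 -0.1  0.5  0.3]
[ 0.6 -0.5  0.1 -0.1  0.5  0.3]
[ 0.6 -0.5  0.1 -0.1  0.5  0.3]
[ 0.6 -0.5  0.2 -0.1  0.5  0.3]
[ 0.6 -0.5  0.2 -0.1  0.5  0.3]
[ 0.6 -0.6  0.2 -0.1  0.5  0.3]
[ 0.5 -0.6  0.2 -0.1  0.5  0.3]
[ 0.5 -0.6  0.2 -0.1  0.5  0.3]
[ 0.5 -0.6  0.3 -0.1  0.5  0.3]
[ 0.5 -0.6  0.3 -0.1  0.5  0.3]
[ 0.4 -0.6  0.3 -0.1  0.5  0.3]
[ 0.4 -0.6  0.3 -0.1  0.5  0.3]
```

```bash
python3 -m jog '0.7 -0.4 0 -0.1 0.5 0.3 1;0.7 -0.4 0 -0.1 0.5 0.3 1;0.7 -0.4 0.1 -0.1 0.5 0.3 1;0.7 -0.5 0.1 -0.1 0.5 0.3 1;0.7 -0.5 0.1 -0.1 0.5 0.3 1;0.6 -0.5 0.1 -0.1 0.5 0.3 1;0.6 -0.5 0.1 -0.1 0.5 0.3 1;0.6 -0.5 0.2 -0.1 0.5 0.3 1'
sed -i 's/suppress=True)/suppress=True)/; s/precision=1/precision=2/' h.py
python3 -c "
from h import *
plan([(*target(1.5,120),8)])"
```

```text
time_s: 1.57
position: [342.2, -344.3, 232.4]
orientation: [178.0, -20.4, 12.3]
force: [-0.5, -0.5, -0.3]
opening: 85.6
grasp_force: 0.0
[ 0.57 -0.56  0.18 -0.09  0.53  0.24]
[ 0.55 -0.58  0.2  -0.09  0.53  0.24]
[ 0.53 -0.59  0.22 -0.09  0.53  0.24]
[ 0.5  -0.6   0.24 -0.09  0.53  0.24]
[ 0.48 -0.61  0.26 -0.09  0.53  0.24]
[ 0.45 -0.63  0.28 -0.09  0.53  0.24]
[ 0.43 -0.64  0.29 -0.09  0.53  0.24]
[ 0.4  -0.65  0.31 -0.09  0.53  0.24]
```

```bash
python3 -m jog '0.57 -0.56 0.18 -0.09 0.53 0.24 1;0.55 -0.58 0.2 -0.09 0.53 0.24 1;0.53 -0.59 0.22 -0.09 0.53 0.24 1;0.5 -0.6 0.24 -0.09 0.53 0.24 1;0.48 -0.61 0.26 -0.09 0.53 0.24 1;0.45 -0.63 0.28 -0.09 0.53 0.24 1;0.43 -0.64 0.29 -0.09 0.53 0.24 1;0.4 -0.65 0.31 -0.09 0.53 0.24 1'
python3 -m jog '0 0 0 0 0 0 1'
python3 - <<'E'
from h import *
s=telemetry.get_state(); c=viewer.read_camera("wrist"); cv2.imwrite("pics/w1.png",c["pixels"])
R=Rn.from_euler("xyz",s["orientation"],degrees=True).as_matrix(); T=np.array(c["tool_from_camera"])
M=R@T[:3,:3]; c["R"]=M.T; c["t"]=-M.T@(R@T[:3,3]+s["position"])
P=xyz(c).reshape(-1,3)
for n in("grip","lens","dish_mid"): print(n,[(np.round(d["centre"]),round(d["conf"],2)) for d in pinpoint("wrist",n)[:3]])
for z in range(130,240,15):
    m=(abs(P[:,2]-z)<6)&(P[:,0]>495)&(P[:,0]<570)&(abs(P[:,1]+180)<35); print(z,m.sum(),P[m].mean(0),P[m].min(0)[1],P[m].max(0)[1])
plan([(*target(1.5,120),1),(*target(1.5,0),5)])
E
```

```text
time_s: 2.23
position: [455.1, -182.6, 234.7]
orientation: [180.0, -41.8, 1.5]
force: [1.4, 0.8, 0.8]
opening: 85.7
grasp_force: 0.0
time_s: 2.32
position: [454.2, -176.9, 232.1]
orientation: [-179.7, -41.6, 1.9]
force: [-0.7, -0.5, -0.5]
opening: 85.7
grasp_force: 0.0
grip [(array([ 521., -181.,  160.]), 0.81)]
lens [(array([ 599., -175.,  260.]), 0.89), (array([ 573., -420.,    1.]), 0.2)]
dish_mid [(array([ 482., -222.,    9.]), 0.79), (array([ 616., -250.,   17.]), 0.78)]
130 42 [ 509.75 -181.03  134.03] -192.71624697727805 -167.506540230057
145 296 [ 514.02 -180.27  143.78] -192.36750108958122 -168.60646836762953
160 202 [ 517.95 -180.06  159.97] -189.7278012460798 -170.62439425354745
175 234 [ 521.61 -180.09  174.96] -189.78286313309837 -170.78490961275168
190 280 [ 525.44 -179.97  190.04] -189.8109814358378 -170.0597010221065
205 326 [ 528.91 -179.89  204.99] -189.63358328169946 -170.322706549902
220 395 [ 532.63 -179.63  220.3 ] -189.56850151853803 -169.7216459182828
235 474 [ 536.32 -179.61  235.14] -189.65962205243488 -169.99685525722037
[ 0.02 -0.05  0.01 -0.    0.05  0.02]
[ 0.  -0.   0.8  0.  -0.  -0. ]
[ 0.  -0.   0.8  0.  -0.  -0. ]
[ 0.  -0.   0.8  0.  -0.  -0. ]
[ 0.  -0.   0.8  0.  -0.  -0. ]
[ 0.  -0.   0.8  0.  -0.  -0. ]
```

View pics/w1.png

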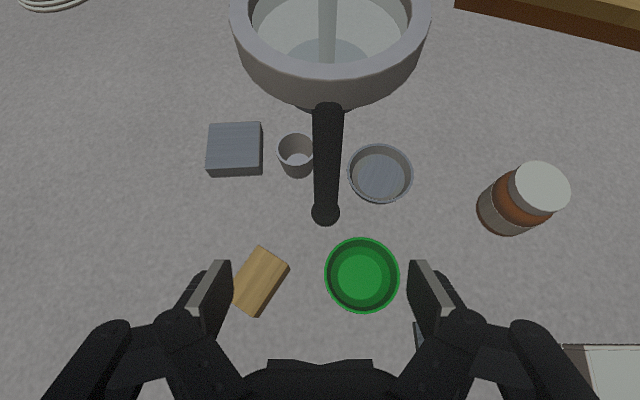

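The wrist view shows the handle hanging midway between the fingers (325,160), the steel dish at (380,172), and the green one at (362,275). The handle axis at y≈-180 matches the plan, so I'll move in.

```bash
python3 -m jog '0.02 -0.02 0.8 0 0 0 1;0 0 0.8 0 0 0 1;0 0 0.8 0 0 0 1;0 0 0.8 0 0 0 1;0 0 0.8 0 0 0 1;0 0 0 0 0 0 1;0 0 0 0 0 0 1'
python3 - <<'E'
from h import *
s=telemetry.get_state(); c=viewer.read_camera("wrist"); cv2.imwrite("pics/w2.png",c["pixels"])
print(s["position"],s["orientation"],target(1.5,0)[0]); plan([(*target(1.5,0),1)])
E
```

```text
time_s: 3.1
position: [535.0, -181.0, 144.2]
orientation: [-179.8, -41.6, 1.5]
force: [-0.8, 0.3, 0.3]
opening: 85.7
grasp_force: 0.0
[ 535.02 -181.03  144.17] [-179.81  -41.62    1.46] [ 535.8  -180.87  145.88]
[ 0.04 -0.02  0.   -0.01  0.06  0.  ]
```

View pics/w2.png

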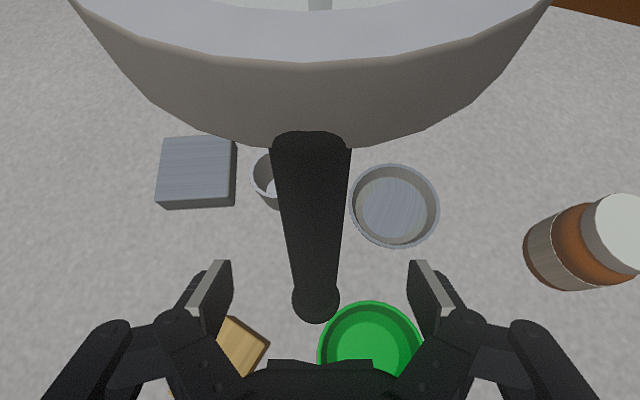

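The handle sits between the pads at (315,300), so I'll close.

```bash
python3 -m jog '0 0 0 0 0 0 0;0 0 0 0 0 0 -0.3;0 0 0 0 0 0 -0.5;0 0 0 0 0 0 -1;0 0 0 0 0 0 -1;0 0 0 0 0 0 -1;0 0 0 0 0 0 -1;0 0 0 0 0 0 -1'
python3 -m jog '0 0 0 0 0 0 -1;0 0 0 0 0 0 -1;0 0 0 0 0 0 -1'
python3 - <<'E'
from h import *
s=telemetry.get_state()
p=np.array(s["position"]);R=Rn.from_euler("xyz",s["orientation"],degrees=True).as_matrix()
a0=1.5; n=16; tot=20.8
D=Rn.from_euler("z",tot/n,degrees=True).as_matrix(); P0=np.r_[POST,0]
pn=P0+D@(p-P0)
print(R.T@(pn-p)/30, np.degrees(Rn.from_matrix(R.T@D@R).as_rotvec())/5)
E
```

```text
time_s: 3.82
position: [534.7, -180.0, 145.7]
orientation: [-180.0, -41.7, 1.7]
force: [-6.6, 1.7, 6.6]
opening: 18.4
grasp_force: 58.2
time_s: 4.07
position: [534.7, -180.0, 145.7]
orientation: [-180.0, -41.7, 1.7]
force: [-6.2, 1.5, 7.3]
opening: 18.3
grasp_force: 58.2
[0.  0.2 0. ] [ 0.17 -0.   -0.19]
```

```bash
python3 -m jog '0 0.2 0 0.17 0 -0.19 -1;0 0.2 0 0.17 0 -0.19 -1;0 0.2 0 0.17 0 -0.19 -1;0 0.2 0 0.17 0 -0.19 -1;0 0.2 0 0.17 0 -0.19 -1;0 0.2 0 0.17 0 -0.19 -1;0 0.2 0 0.17 0 -0.19 -1;0 0.2 0 0.17 0 -0.19 -1'
cat >> h.py <<'E'
def meas():
    s=telemetry.get_state(); c=viewer.read_camera("wrist")
    R=Rn.from_euler("xyz",s["orientation"],degrees=True).as_matrix(); T=np.array(c["tool_from_camera"])
    M=R@T[:3,:3]; c["R"]=M.T; c["t"]=-M.T@(R@T[:3,3]+s["position"])
    for n in("lens","dish_mid","grip"):
        for cam in("wrist","side","top"):
            if cam!="wrist" and n=="lens": viewer.read_camera(cam)
            for d in pinpoint(cam,n)[:3]:
                q=np.array(d["centre"]); v=POST-q[:2]; print(n,cam,np.round(q),"%.2f r=%.0f ang=%.1f"%(d["conf"],np.hypot(*v),np.degrees(np.arctan2(v[1],v[0]))))
    p=np.array(s["position"]); v=POST-p[:2]; print("tcp",p,s["orientation"],np.hypot(*v),np.degrees(np.arctan2(v[1],v[0])),s["force"],s["opening"])
    return c
E
python3 -c "
from h import *
meas()"
```

```text
time_s: 4.73
position: [539.9, -226.3, 145.7]
orientation: [-179.8, -41.8, 12.0]
force: [-3.9, 3.0, 4.9]
opening: 18.3
grasp_force: 58.5
lens side [ 604. -212.  261.] 0.68 r=198 ang=11.2
lens side [ 531. -233.  159.] 0.50 r=273 ang=12.4
lens top [ 602. -216.  262.] 0.58 r=200 ang=12.0
dish_mid wrist [ 481. -221.   11.] 0.98 r=320 ang=8.4
dish_mid wrist [ 614. -249.   18.] 0.84 r=199 ang=22.3
dish_mid side [ 483. -222.   14.] 0.76 r=319 ang=8.7
dish_mid side [ 617. -250.   16.] 0.63 r=196 ang=22.7
grip wrist [ 525. -229.  158.] 0.66 r=278 ang=11.4
grip wrist [ 633. -139.    2.] 0.63 r=169 ang=-11.9
grip wrist [470. -98.   2.] 0.62 r=337 ang=-13.0
grip top [ 528. -235.  161.] 0.95 r=277 ang=12.7
tcp [ 539.92 -226.29  145.72] [-179.8   -41.76   11.96] 263.3225038521324 11.454613763120095 [-3.89  3.02  4.94] 18.32756649251732
```

```bash
python3 -m jog '0 0.2 0 0.17 0 -0.19 -1;0 0.2 0 0.17 0 -0.19 -1;0 0.2 0 0.17 0 -0.19 -1;0 0.2 0 0.17 0 -0.19 -1;0 0.2 0 0.17 0 -0.19 -1;0 0.2 0 0.17 0 -0.19 -1;0 0.2 0 0.17 0 -0.19 -1;0 0.2 0 0.17 0 -0.19 -1'
python3 -m jog '0 0 0 0 0 0 -1;0 0 0 0 0 0 -1'
python3 - <<'E'
from h import *
from scipy.optimize import least_squares
c=meas(); cv2.imwrite("pics/w3.png",c["pixels"])
def circ(p,r):
    s=least_squares(lambda q:np.hypot(*(p-q).T)-r,p.mean(0),loss="soft_l1",f_scale=2);return s.x,len(p),np.abs(s.fun).mean()
for cam in("wrist","side","top"):
    k=c if cam=="wrist" else viewer.read_camera(cam); P=xyz(k).reshape(-1,3)
    if cam=="top": cv2.imwrite("pics/t3.png",k["pixels"])
    b=lambda x,y,z:P[(P[:,0]>x[0])&(P[:,0]<x[1])&(P[:,1]>y[0])&(P[:,1]<y[1])&(P[:,2]>z[0])&(P[:,2]<z[1])][:,:2]
    for n,a,r in(("ring",b((530,690),(-330,-170),(270,279)),54),("dish",b((560,680),(-310,-190),(26,34)),44)):
        if len(a)>8:
            q,m,e=circ(a,r); v=POST-q; print(cam,n,q,m,round(e,1),"ang %.1f r %.0f"%(np.degrees(np.arctan2(v[1],v[0])),np.hypot(*v)))
E
```

```text
time_s: 6.0
position: [553.4, -271.5, 145.7]
orientation: [-179.7, -41.8, 22.1]
force: [-3.5, 2.3, 8.1]
opening: 18.6
grasp_force: 61.7
time_s: 6.17
position: [554.2, -273.5, 145.7]
orientation: [-179.9, -41.8, 22.0]
force: [-0.6, -0.4, 6.1]
opening: 18.6
grasp_force: 61.2
lens side [ 614. -248.  263.] 0.97 r=198 ang=22.0
lens top [ 611. -253.  262.] 0.73 r=203 ang=22.9
lens top [418. 384.  -0.] 0.35 r=675 ang=-55.8
dish_mid side [ 482. -226.   13.] 0.93 r=320 ang=9.3
dish_mid side [ 616. -251.   15.] 0.77 r=198 ang=22.9
dish_mid top [ 481. -228.   14.] 0.78 r=321 ang=9.6
dish_mid top [ 620. -251.   16.] 0.50 r=194 ang=23.2
grip side [ 543. -275.  158.] 0.75 r=274 ang=21.7
grip top [ 545. -278.  164.] 0.63 r=274 ang=22.4
tcp [ 554.21 -273.52  145.75] [-179.89  -41.81   22.03] 263.32373664096826 22.205215715227073 [-0.57 -0.36  6.13] 18.626032257288312
wrist ring [ 615.22 -250.43] 5860 3.5 ang 22.7 r 198
wrist dish [ 618.68 -250.92] 575 1.8 ang 23.2 r 195
side ring [ 613.14 -252.53] 530 4.4 ang 23.0 r 201
side dish [ 613.92 -252.21] 136 1.7 ang 23.0 r 200
top ring [ 613.15 -247.92] 679 3.8 ang 21.8 r 199
top dish [ 616.86 -252.1 ] 59 1.6 ang 23.3 r 197
```

View pics/w3.png

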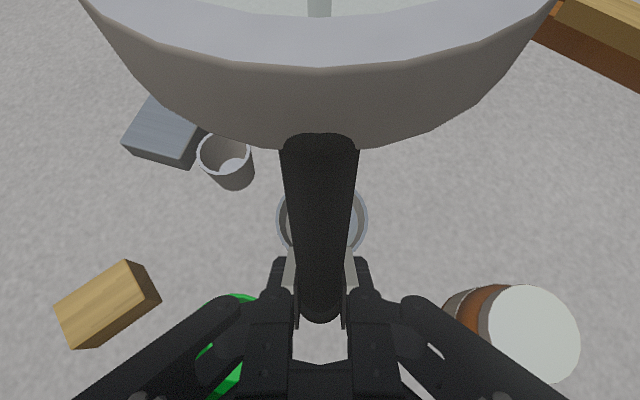

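View pics/t3.png

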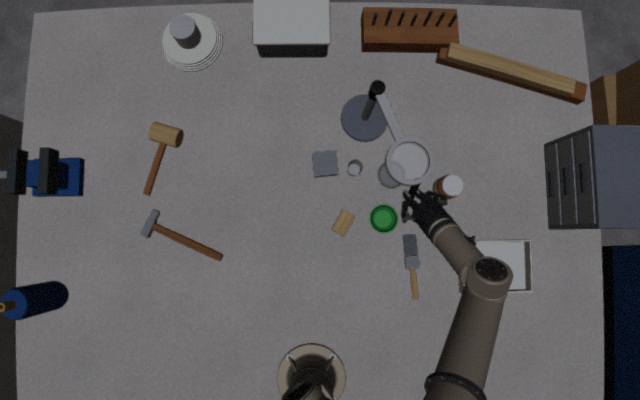

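The wrist view shows the dish (centre ≈322,217) almost exactly behind the handle and beam (≈319). Lens angle is about 22.5° and dish about 23°, so I'll nudge by 0.5°, then release and back off.

```bash
python3 -m jog '0 0.08 0 0.07 0 -0.07 -1;0 0 0 0 0 0 -1;0 0 0 0 0 0 -1;0 0 0 0 0 0 -0.4;0 0 0 0 0 0 0;0 0 0 0 0 0 0.2;0 0 0 0 0 0 0.2;0 0 0 0 0 0 0.2'
python3 -m jog '0 0 0 0 0 0 0.2;0 0 -0.3 0 0 0 0.2;0 0 -0.6 0 0 0 0.2;0 0 -0.8 0 0 0 0.2;0 0 -0.8 0 0 0 0.2;0 0 -0.8 0 0 0 0.2;0 0 -0.8 0 0 0 0.2;0 0 0 0 0 0 0.2'
python3 - <<'E'
from h import *
from scipy.optimize import least_squares
c=meas(); cv2.imwrite("pics/w4.png",c["pixels"])
def circ(p,r):
    s=least_squares(lambda q:np.hypot(*(p-q).T)-r,p.mean(0),loss="soft_l1",f_scale=2);return s.x,len(p),np.abs(s.fun).mean()
for cam in("wrist","side","top"):
    k=c if cam=="wrist" else viewer.read_camera(cam); P=xyz(k).reshape(-1,3)
    b=lambda x,y,z:P[(P[:,0]>x[0])&(P[:,0]<x[1])&(P[:,1]>y[0])&(P[:,1]<y[1])&(P[:,2]>z[0])&(P[:,2]<z[1])][:,:2]
    for n,a,r in(("ring",b((530,690),(-330,-170),(270,279)),54),("dish",b((560,680),(-310,-190),(26,34)),44)):
        if len(a)>8:
            q,m,e=circ(a,r); v=POST-q; print(cam,n,q,m,round(e,1),"ang %.1f r %.0f"%(np.degrees(np.arctan2(v[1],v[0])),np.hypot(*v)))
E
```

```text
time_s: 7.53
position: [554.0, -276.0, 144.2]
orientation: [-179.8, -41.7, 22.4]
force: [0.6, -0.6, 0.0]
opening: 51.1
grasp_force: 0.0
time_s: 8.2
position: [477.1, -313.0, 240.9]
orientation: [179.5, -41.7, 22.5]
force: [0.6, -0.5, 1.2]
opening: 51.5
grasp_force: 0.0
lens wrist [ 614. -249.  261.] 0.83 r=199 ang=22.2
lens side [ 614. -250.  263.] 0.61 r=199 ang=22.3
lens top [ 616. -253.  262.] 0.76 r=199 ang=23.4
dish_mid wrist [ 482. -223.    9.] 0.93 r=319 ang=8.8
dish_mid wrist [ 618. -251.   16.] 0.61 r=196 ang=23.1
dish_mid side [ 619. -249.   15.] 0.80 r=194 ang=22.8
dish_mid side [ 482. -226.   15.] 0.72 r=320 ang=9.3
dish_mid top [ 617. -252.   18.] 0.69 r=197 ang=23.2
dish_mid top [ 482. -225.   12.] 0.58 r=320 ang=9.2
grip wrist [ 540. -277.  157.] 0.85 r=277 ang=21.7
grip side [ 540. -279.  160.] 0.72 r=278 ang=22.1
grip top [ 545. -280.  162.] 0.61 r=274 ang=22.8
tcp [ 477.08 -312.99  240.91] [179.49 -41.71  22.45] 349.7233251561392 23.418367605928204 [ 0.6  -0.49  1.2 ] 51.54052231561194
wrist ring [ 614.17 -251.86] 5189 3.0 ang 23.0 r 200
wrist dish [ 617.1  -251.66] 429 1.8 ang 23.2 r 197
side ring [ 613.43 -253.02] 527 4.3 ang 23.2 r 201
side dish [ 613.72 -252.35] 144 2.0 ang 23.0 r 200
top ring [ 613.3  -248.75] 674 3.7 ang 22.0 r 199
top dish [ 617.08 -252.25] 57 1.3 ang 23.4 r 197
```

View pics/w4.png

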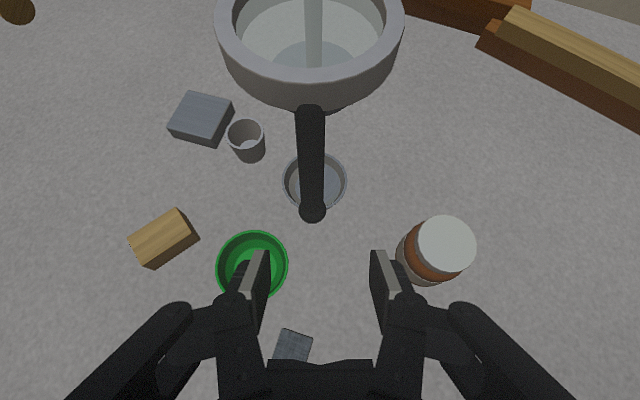

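The steel dish (314,181) sits right behind the handle and beam line (312). Lens and dish angles agree to within about 0.5°, the gripper is clear, and nothing else has moved.

```bash
python3 -c "
from cell import job_done; print(job_done())"
```

```text
the job is handed in; nothing more can be done
None
```

The magnifier's lens is now centred over the round steel dish, to within a few millimetres by the cameras; I moved it by the handle only, released it, backed the gripper clear and handed the job in at about 8 s (no verdict was returned).

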